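Load, close and turn over a sample mixer

TASK

Mix the samples: stand every sample jar on the bench upright in a pocket of the blue carrier, swing the hood shut until its rim lies flush on the carrier, and lock it by turning its wing nut clockwise to the stop. Only then use the crank to turn the closed carrier fully upside down, to its stop, leave it so for three seconds, and bring it back fully upright, still shut and locked. Leave the canister, the reagent bottle and the timer where they are.

Things in the scene. Friction and masses are not known exactly. Their poses are not given: they have to be found in the camera images.
- mixer: Hand-cranked end-over-end mixer, fixed to the bench (it is not always in the same place or at the same yaw): grey base plate 150 x 260 x 12 mm and two posts 115 mm tall. Origin at the centre of its underside on the bench. Its x axis points from its front (robot side) to its back, its y axis lies along the carrier's turning axis, 100 mm above the bench; the crank is at its -y end.
- carrier (a joint): Angle in rad of the blue carrier (with hood and crank) about the mixer's turning axis. 0 = upright, at its stop; 3.14 = upside down, at its stop. It grows as the crank handle goes from the front (robot side) up over the top to the back. Stiff: stays where it is left; takes about 0.35 N m, i.e. 5 N at the handle.
- carrier_mid (a point): Centre of the carrier's flat top face (the seam where the hood meets it), on the turning axis; turns with the carrier; axes as the mixer's when upright. The carrier is a blue block 72 mm (x) by 184 mm (y) by 34 mm deep, with four square pockets in a row along y.
- pocket0 (a point): Centre of the mouth of pocket 0, at the carrier's top face, turning with it. Square pocket 37 mm wide and 22 mm deep with a 3 mm chamfer; pockets are 44 mm apart along y. A seated jar stands 22 mm proud of the top face. Any jar may go in any pocket.
- pocket1 (a point): Centre of the mouth of pocket 1, at the carrier's top face, turning with it. Square pocket 37 mm wide and 22 mm deep with a 3 mm chamfer; pockets are 44 mm apart along y. A seated jar stands 22 mm proud of the top face. Any jar may go in any pocket.
- pocket2 (a point): Centre of the mouth of pocket 2, at the carrier's top face, turning with it. Square pocket 37 mm wide and 22 mm deep with a 3 mm chamfer; pockets are 44 mm apart along y. A seated jar stands 22 mm proud of the top face. Any jar may go in any pocket.
- pocket3 (a point): Centre of the mouth of pocket 3, at the carrier's top face, turning with it. Square pocket 37 mm wide and 22 mm deep with a 3 mm chamfer; pockets are 44 mm apart along y. A seated jar stands 22 mm proud of the top face. Any jar may go in any pocket.
- hood (a joint): Opening angle in rad of the white hood, the upper shell half: 0 = shut, rim flush on the carrier; about 2.1 to 2.6 at the start (swung over to the back); stop at 2.7. Stiff hinge (about 0.25 N m): the hood stays where it is left, also when upside down. The hood is 72 x 184 mm and 30 mm high, open below, 26 mm inside.
- hood_hinge (a point): Middle of the hood's hinge line, on the carrier's back upper edge, 36 mm behind carrier_mid; the hinge runs along y.
- hood_handle (a point): Centre of the hood's orange handle: a roller, free to spin on its pin, 18 mm in diameter and 22 mm long along y, on a 12 mm wide stem, in the middle of the hood's free edge, 24 mm outside its front wall, 96 mm from the hinge (8 mm above the seam when shut). Gripped by its flat ends (fingers closing along y) it spins while fingers that keep pointing down lead it round.
- wingnut (a joint): Captive brass wing nut in the middle of the hood's top: angle turned clockwise (seen from above the shut hood) in rad, 0 = loose, 1.5 = locked, at its stop. Near 0 at the start. Light friction, stays where it is left.
- nut_grip (a point): Centre of the wing nut's bar, which is 40 mm long, 12 mm thick and 20 mm tall, 18 mm above the hood's top; turns with the nut. Its x axis lies along the bar (along the mixer's x at 0). With the hood shut the bar's top is 58 mm above the seam.
- crank_handle (a point): Centre of the red crank handle: a roller, free to spin on its pin, 24 mm in diameter and 22 mm long along y, on a 10 mm thick crank arm 75 mm from the turning axis, 165 mm to the -y side of carrier_mid (55 mm outside the post). In front, level with the axis, when upright. Gripped by its flat ends (fingers closing along y) it spins while fingers that keep pointing down lead it round.
- jar0: Closed sample jar, amber glass with an orange screw cap, a plain upright cylinder 34 mm in diameter and 44 mm tall, about 60 g; origin at the centre of its underside, z up through the cap. Stands loose on the bench at the start, or is absent.
- jar1: Closed sample jar, amber glass with an orange screw cap, a plain upright cylinder 34 mm in diameter and 44 mm tall, about 60 g; origin at the centre of its underside, z up through the cap. Stands loose on the bench at the start, or is absent.
- jar2: Closed sample jar, amber glass with an orange screw cap, a plain upright cylinder 34 mm in diameter and 44 mm tall, about 60 g; origin at the centre of its underside, z up through the cap. Stands loose on the bench at the start, or is absent.
- jar3: Closed sample jar, amber glass with an orange screw cap, a plain upright cylinder 34 mm in diameter and 44 mm tall, about 60 g; origin at the centre of its underside, z up through the cap. Stands loose on the bench at the start, or is absent.
- canister: Open steel canister, 90 mm in diameter, 100 mm tall, not part of the job; origin at the centre of its underside.
- reagent: Amber bottle with orange cap, 60 mm in diameter, 120 mm tall, not part of the job; origin at the centre of its underside.
- timer: White bench timer, 70 x 110 x 22 mm, not part of the job; origin at the centre of its underside.

How it is judged (in metres and radians):
On the way, in this order (a step that is already met when the one before it is completed fails the run):
1. all jars stand fully down in pockets and the hood is shut on them (value of joint hood below 0.035 rad and value of joint carrier below 0.06 rad and z of jar0 in the frame of carrier_mid between -0.027 and -0.017 m and x of jar0 in the frame of carrier_mid between -0.006 and 0.006 m and y of jar0 in the frame of carrier_mid between -0.075 and 0.075 m and z of jar1 in the frame of carrier_mid between -0.027 and -0.017 m and x of jar1 in the frame of carrier_mid between -0.006 and 0.006 m and y of jar1 in the frame of carrier_mid between -0.075 and 0.075 m and z of jar2 in the frame of carrier_mid between -0.027 and -0.017 m and x of jar2 in the frame of carrier_mid between -0.006 and 0.006 m and y of jar2 in the frame of carrier_mid between -0.075 and 0.075 m and z of jar3 in the frame of carrier_mid between -0.027 and -0.017 m and x of jar3 in the frame of carrier_mid between -0.006 and 0.006 m and y of jar3 in the frame of carrier_mid between -0.075 and 0.075 m), for 0.2 s.
2. the wing nut is locked with the hood shut (value of joint hood below 0.035 rad and value of joint wingnut above 1.3 rad), for 0.2 s.
3. the shut, locked carrier stays fully upside down (all of step 2 and value of joint carrier above 3 rad), for 2.5 s.
4. the carrier is upright again, shut and locked (all of step 2 and value of joint carrier below 0.06 rad), for 0.2 s.
At the end, for the whole second after the job is handed in: Every jar stands in a pocket (underside 17-27 mm below the carrier top, within 6 mm of the row's middle line), hood shut (under 0.035 rad), wing nut locked (over 1.3 rad), carrier upright (under 0.06 rad) and still, after 2.5 s upside down (over 3.0 rad) (all of step 4 and velocity of joint carrier between -0.05 and 0.05 rad/s and z of jar0 in the frame of carrier_mid between -0.027 and -0.017 m and x of jar0 in the frame of carrier_mid between -0.006 and 0.006 m and y of jar0 in the frame of carrier_mid between -0.075 and 0.075 m and z of jar1 in the frame of carrier_mid between -0.027 and -0.017 m and x of jar1 in the frame of carrier_mid between -0.006 and 0.006 m and y of jar1 in the frame of carrier_mid between -0.075 and 0.075 m and z of jar2 in the frame of carrier_mid between -0.027 and -0.017 m and x of jar2 in the frame of carrier_mid between -0.006 and 0.006 m and y of jar2 in the frame of carrier_mid between -0.075 and 0.075 m and z of jar3 in the frame of carrier_mid between -0.027 and -0.017 m and x of jar3 in the frame of carrier_mid between -0.006 and 0.006 m and y of jar3 in the frame of carrier_mid between -0.075 and 0.075 m); the robot touches nothing.
It fails at once if the carrier is turned while the hood is open or not locked (value of joint carrier above 0.3 rad and (value of joint hood above 0.1 rad or value of joint wingnut below 1.1 rad)).
It fails at once if the canister is knocked or moved (distance of canister from where it was at the start of the episode above 0.03 m).
It fails at once if the reagent is knocked or moved (distance of reagent from where it was at the start of the episode above 0.03 m).
It fails at once if the timer is knocked or moved (distance of timer from where it was at the start of the episode above 0.03 m).
Of jar0, jar1, jar2, jar3 only 2 to 4 are there at a start; the rules pass over those that are not, and their reading is None.
At some moment in a run one of jar0, jar1, jar2, jar3 may be knocked a few centimetres aside while the robot is not near it.
It also fails if it takes over 210 s, if anything falls off the work surface, if the arm or the gripper's body presses on something with over 40 N, if the wrist force passes 120 N, or if a joint passes its speed limit or range.

ROBOT

A 7-joint arm with a two-finger parallel gripper is mounted at the origin on the work surface. World frame = base frame: x ahead of the robot, y to its left, z up, the work surface at z = 0. Lengths are in mm, angles in rad, forces in N, time in s.
With the tool pointing down it reaches from about 400 to 900 mm from the base axis. Payload 5.6 kg.
Tool frame: the origin (TCP) lies midway between the tips of the shut fingers; the grasp point (between the pads) lies 19 mm behind it; z points along the fingers, y is the line along which they close (so a half turn about z gives the same grasp; the last joint's range is limited). The gripper opens to 92 mm and grips with 3 to 60 N. Pads are 20 mm wide; open, the fingers measure 128 mm over their backs; the gripper's body (75 mm by 189 mm) begins 69 mm behind the grasp point.
Start: joints at [1.108, 0.468, -0.012, 1.603, 0.006, 1.071, -0.056], TCP at [264.886, -593.586, 214.592] pointing down, gripper open.
Joint ranges: [-2.53, 2.53], [-0.31, 2.02], [-1.57, 1.55], [0.28, 2.44], [-1.29, 4.43], [0.15, 1.84], [-2.92, 2.92]. Speed limits (rad/s): [2.57, 2.57, 3.14, 3.14, 3.14, 3.14, 3.14].

INTERFACE

Orientations are given as a rotation vector (axis times angle).
In Python, from cell import robot, grip, kin, viewer gives the robot as it stands. Calls block until the motion is done:
- robot.movep(position, orientation): joint-space move of the TCP to a pose.
- robot.servo_line(position, feed=150, rotation=None): straight line of the TCP; rotation=None keeps the orientation; feed is the mean speed in mm/s.
- robot.goto_joints(angles): joint-space move.
- grip(opening, newtons=None): opening from 0.0 (shut) to 1.0 (fully open); newtons is the grip in N (None keeps the last); returns when the fingers have stopped.
- robot.hold(seconds).
- kin.ik(position, orientation): joint angles nearest the present ones, or None.
- robot.observe(): the state.
- viewer.read_camera(name): name is "side" or "top" or "wrist"; returns the picture (400x640x3 uint8, red, green, blue); there is no depth.
- viewer.camera_info(name): a dict with "camera_matrix" (3x3 intrinsics, pixels), "k1" (the pictures are not rectified: a ray, as slopes to the right and down, at radius r is drawn at 1 + k1 r^2 times it, then the intrinsics apply), "R" (3x3) and "t" (3): a world point X has camera coordinates R X + t. Camera axes: x right, y down, z forward; pixel columns grow to the right and rows downward; lengths in mm; the calibration is good to about 2 mm. A picture is of the moment at which its call begins: read the wrist's pose just before it. camera_info takes no time and is no camera call; for the wrist camera it gives the pose at the moment of the call.
A pose or a line that the arm cannot do raises robot.IKError and nothing moves.
- robot.job_done(): hands the job in; it is judged then, once.
Trained networks look in the newest picture that a camera, given by its name, has taken for a name from the list of things; names that differ only in an ending like _2 or _b are one class to them, and where a whole thing is asked for, a point or a joint stands for the part that bears it (a point fixed in the world has none). Each returns a list of dicts, best first, with "confidence" (0 to 1); they miss things now and then, are a little off and sometimes report something else, mostly with a low value. They report only what shows in the picture. A call takes as long as a camera call.
- viewer.silhouettes(name, camera): "mask" (400x640 bool, what is visible of it).
- viewer.pinpoint(name, camera): "at" ([x, y, z] in mm, in the coordinates of the camera as it stood for that picture, good to about 4 mm: a listed point, or the origin of a listed thing).
The state is a dict: "t": time; "joints": joint angles; "joint_velocities": joint speeds; "joint_torque": joint torques, N m; "tcp_pos": TCP position; "tcp_rot": TCP orientation; "contact_force": force on the tool from outside, world axes, zero at the start; "wrist_torque": the same for the moment, N m; "grip_width": opening from 0.0 (shut) to 1.0 (fully open); "grip_force": force on a finger pad.
Only numpy, scipy, OpenCV 4.12 (cv2) and the standard library are available. Lean on these libraries where they do the work, as an engineer would, in place of code of your own. Each camera call takes 0.05 s, during which the arm holds its last target. There are 200 camera calls.

## Working session

There is one attempt and no reset: what is moved stays moved. The work goes in short steps, each a Python script; the robot and the scene stay as the last script left them, time stands still between calls to the robot, and variables do not carry over. Pictures are saved under pics/ and viewed, at most 14 in all, crops included, and the job is handed in when it is done.

```bash
ls; mkdir -p pics; cat > h.py <<'E'
import numpy as np, cv2
from cell import robot, grip, kin, viewer
from scipy.spatial.transform import Rotation as R
def snap(n,f=None):
    im=viewer.read_camera(n)
    if f: cv2.imwrite('pics/'+f,im[:,:,::-1])
    return im
def pin(name,cam):
    "pinpoint in world coordinates on newest picture (static cams, or wrist at rest)"
    c=viewer.camera_info(cam);Rm=np.array(c['R']);t=np.array(c['t'])
    return [(round(d['confidence'],2),np.round(Rm.T@(np.array(d['at'])-t),1)) for d in viewer.pinpoint(name,cam)]
E
python3 - <<'E'
from h import *
snap('top','top0.png');snap('side','side0.png')
s=robot.observe();print(s)
for c in('top','side'):
    i=viewer.camera_info(c);print(c,-np.array(i['R']).T@i['t'],i['camera_matrix'],i['k1'])
    for n in ['mixer','carrier_mid','pocket0','pocket3','hood_hinge','hood_handle','nut_grip','crank_handle','jar0','canister','reagent','timer']:
        print(n,pin(n,c))
E
```

```text
pics
{'t': 0.1, 'joints': array([ 1.10801335,  0.46828997, -0.01160013,  1.60351086,  0.00600935,
        1.07139054, -0.05633223]), 'joint_velocities': array([ 8.85725393e-05, -2.72091164e-03,  7.57085409e-04, -2.85593682e-03,
       -5.57930117e-04,  2.24883086e-04,  1.72245261e-03]), 'joint_torque': array([ 1.27535677e-03, -5.21644020e+01, -1.17049820e-02, -2.44364816e+01,
       -5.66804060e-02,  1.41149818e-02,  5.96408972e-05]), 'tcp_pos': array([ 264.64122843, -593.12599037,  213.74359717]), 'tcp_rot': array([-3.07120981e+00, -6.54104745e-01,  6.99192889e-04]), 'contact_force': array([-0.30263397, -0.41361126, -0.12229687]), 'wrist_torque': array([ 0.01713542, -0.00989647,  0.01206799]), 'grip_force': 0.0, 'grip_width': 0.9981467124812482}
top [ 216.71394754  115.85094652 1774.99704844] [[493.05917207   0.         319.49724904]
 [  0.         493.05917207 202.91716316]
 [  0.           0.           1.        ]] -0.14350413049530283
mixer [(0.3, array([ 497.1, -158.9,   94.5]))]
carrier_mid [(0.78, array([ 498.3, -159.2,   92.7]))]
pocket0 [(0.95, array([ 498.8, -140. ,  100.8]
[... 1237 characters left out ...]
])), (0.67, array([ 495.9, -223.3,  102.7]))]
pocket3 [(0.89, array([504.4, -93.3,  97.5])), (0.87, array([ 501.1, -136.8,   97.4])), (0.7, array([ 499. , -184. ,  101.1])), (0.67, array([ 495.9, -223.3,  102.7]))]
hood_hinge [(0.72, array([ 537.2, -158.9,  101.4]))]
hood_handle [(0.64, array([ 600. , -164.5,  164.1]))]
nut_grip []
crank_handle [(0.81, array([ 415.1, -315.9,   98.4])), (0.5, array([ 7.671e+02,  4.960e+01, -2.000e-01]))]
jar0 [(0.82, array([444.9, 322.9,   3. ])), (0.73, array([592.9, 158.7,   0.6])), (0.56, array([601.1, 304.5,  -2.1]))]
canister [(0.95, array([387.7, 541.8,  -1.3]))]
reagent [(0.62, array([735.3, 197. ,  -2.6]))]
timer [(0.58, array([763. ,  50.5,   0.9]))]
```

View pics/top0.png

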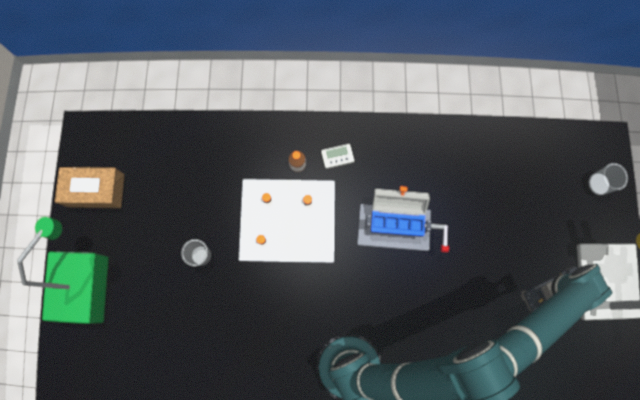

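View pics/side0.png

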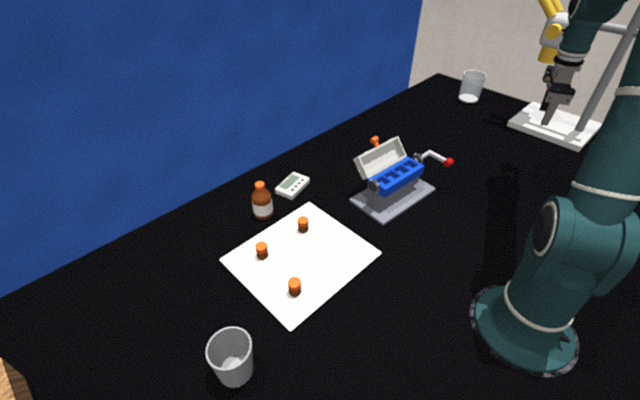

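Top view: three jars on the white mat, at px (266,198), (307,200) and (261,240). The mixer is at (397,225) with its hood open to the back, and the carrier has four empty pockets. The crank handle is at (445,249). Next I'll measure the mixer from the wrist camera.

```bash
cat >> h.py <<'E'
from scipy.optimize import least_squares
def rot(a):
    "tool down, fingers closing along world yaw a"
    y=np.array([np.cos(a),np.sin(a),0]);z=np.array([0,0,-1.]);return R.from_matrix(np.c_[np.cross(y,z),y,z]).as_rotvec()
def best(p,a):
    "of the two equivalent yaws the one nearest the present joints"
    q0=robot.observe()['joints'];c=[]
    for b in (a,a+np.pi):
        q=kin.ik(p,rot(b))
        if q is not None:c.append((np.abs(q-q0).max()+ (3 if abs(q[6])>2.7 else 0),b))
    return rot(min(c)[1])
def go(p,a): robot.movep(p,best(p,a))
MODEL={'carrier_mid':[(0,0,100)],'pocket0':[(0,y,100) for y in(-66,-22,22,66)],'hood_hinge':[(36,0,100)],'crank_handle':[(-75,-165,100)]}
def fitmixer(obs,x0=(499,-160,-.065,0)):
    "obs: list of (name,worldpos); robust fit of x,y,yaw,dz"
    def res(v):
        r=[];M=R.from_euler('z',v[2]).as_matrix()
        for n,p in obs:
            d=[M@np.array(m)+[v[0],v[1],v[3]]-p for m in MODEL[n]]
            r.append(min(d,key=np.linalg.norm))
        return np.ravel(r)
    s=least_squares(res,x0,loss='soft_l1',f_scale=4,x_scale=[1,1,.01,1]);return s.x
E
cat > a.py <<'E'
from h import *
snap('top');obs=[];hh=[];jars=[]
def collect(cam,mix=True):
    if mix:
        for n in MODEL:
            for c,p in pin(n,cam):
                if c>.5 and np.linalg.norm(p[:2]-[499,-160])<220 and abs(p[2]-100)<20: obs.append((n,p))
        hh.extend((cam,c,p) for c,p in pin('hood_handle',cam) if c>.3)
    jars.extend((cam,c,p) for c,p in pin('jar0',cam))
for (x,y),a in [((430,-150),1.5),((480,-220),1.5),((440,230),1.5),((500,180),1.5)]:
    go([x,y,350],a);robot.hold(.3)
    snap('wrist',f'w{x}.png')
    collect('wrist',y<0)
    i=viewer.camera_info('wrist');print(-np.array(i['R']).T@i['t'],np.array(i['R'])[2],robot.observe()['joints'].round(2))
v=fitmixer(obs);print(len(obs),v)
M=R.from_euler('z',-v[2]).as_matrix()
for n,p in obs:print(n,(M@(p-[v[0],v[1],0])).round(1))
for j in hh:print(j)
for j in jars:print(j)
np.save('mix.npy',v)
E
python3 a.py
```

```text
[ 507.71470048 -155.48957562  519.60764442] [-0.27704627  0.02015135 -0.96064525] [ 0.52  0.02 -0.26  1.86  0.01  1.26 -1.38]
[ 557.65756575 -225.41122731  519.70122621] [-0.27693601  0.02005108 -0.96067914] [ 0.55  0.16 -0.21  1.72  0.03  1.27 -1.31]
[517.84596181 224.24517424 519.58309162] [-0.27707626  0.02028236 -0.96063384] [ 0.07  0.15 -0.68  1.76  0.1   1.27 -2.28]
[577.25998537 175.16355834 519.8750046 ] [-0.27664643  0.01975488 -0.9607687 ] [ 0.13  0.21 -0.63  1.69  0.13  1.28 -2.17]
15 [ 4.98221315e+02 -1.56829608e+02 -6.93635648e-02 -1.32042215e-01]
carrier_mid [-2.   3.1 96.8]
pocket0 [  0.9  22.1 100.9]
pocket0 [ 1.2 63.7 97. ]
pocket0 [ -0.5 -66.6 100.2]
hood_hinge [ 1.000e-01 -6.650e+01  1.003e+02]
hood_hinge [39.3  2.8 98.4]
crank_handle [ -75.2 -167.3  101.7]
carrier_mid [-0.  -0.3 99.5]
pocket0 [  3.3  65.9 103. ]
pocket0 [  1.6  24.5 100.9]
pocket0 [  1.6 -28.4 100.4]
pocket0 [ -1.9 -66.   98. ]
hood_hinge [ 37.    1.3 101.2]
hood_hinge [ 4.2 63.1 97.2]
crank_handle [ -73.5 -164.5  101.8]
('wrist', 0.63, array([ 608. , -167.2,  167. ]))
('wrist', 0.71, array([ 604.1, -167.3,  167.9]))
('wrist', 0.94, array([5.936e+02, 1.556e+02, 1.000e-01]))
('wrist', 0.89, array([600.5, 309.7,   2.3]))
('wrist', 0.8, array([443.4, 320.4,   5.5]))
('wrist', 0.94, array([441.5, 318.4,   4.3]))
('wrist', 0.94, array([597.2, 307. ,   2.6]))
('wrist', 0.85, array([591.9, 153.9,   1.7]))
('wrist', 0.72, array([5.912e+02, 1.590e+02, 2.000e-01]))
('wrist', 0.69, array([445.1, 321.5,   3.6]))
('wrist', 0.58, array([594.8, 306.6,   0.6]))
('wrist', 0.38, array([383.1, 539.9,  -2.7]))
('wrist', 0.93, array([589.9, 154.8,   2.4]))
('wrist', 0.72, array([442.6, 318.5,  -1.2]))
('wrist', 0.67, array([594.9, 310.2,   0.9]))
```

View pics/w480.png

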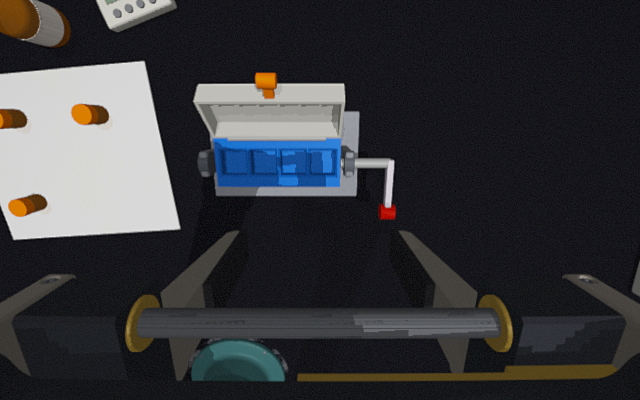

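View pics/w430.png

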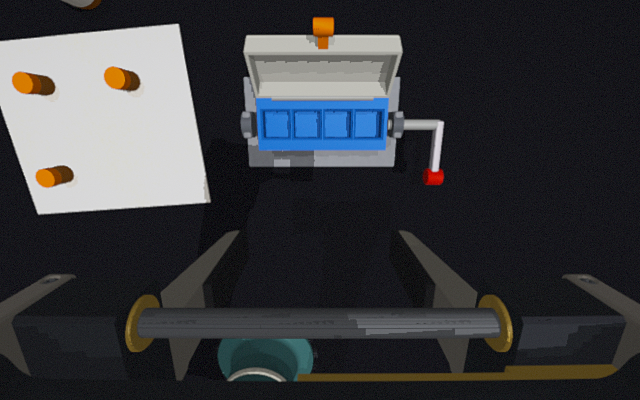

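Both wrist views show the blue top face clearly (w430: about (257–387, 98–150)), with the red roller at (433,177). I'll fit the top face from the colour mask.

```bash
cat >> h.py <<'E'
def toplane(px,cam,z,info=None):
    i=info or viewer.camera_info(cam);K=np.array(i['camera_matrix']);Rm=np.array(i['R']);c=-Rm.T@np.array(i['t'])
    u=cv2.undistortPoints(np.array(px,float).reshape(-1,1,2),K,np.array([i['k1'],0,0,0.])).reshape(-1,2)
    d=np.c_[u,np.ones(len(u))]@Rm
    return c+d*((z-c[2])/d[:,2])[:,None]
def hsvmask(im,lo,hi): return cv2.inRange(cv2.cvtColor(im,cv2.COLOR_RGB2HSV),np.array(lo),np.array(hi))
E
cat > b.py <<'E'
from h import *
for y in(-155,-165):
    go([425,y,340],1.5);robot.hold(.3)
    im=snap('wrist');m=hsvmask(im,(100,120,60),(125,255,255))
    n,l,s,c=cv2.connectedComponentsWithStats(m);k=1+np.argmax(s[1:,4])
    ys,xs=np.where(l==k)
    P=toplane(np.c_[xs,ys],'wrist',100)[:,:2].astype(np.float32)
    (cx,cy),(w,h),ang=cv2.minAreaRect(P);print(cx,cy,w,h,ang)
    m=hsvmask(im,(0,150,60),(5,255,255));n,l,s,c=cv2.connectedComponentsWithStats(m);k=1+np.argmax(s[1:,4]);print('roller',s[k],toplane([c[k]],'wrist',105))
    # front edge line fit: lowest blue pixel in each column
    for col in (0,):
        f=[(x,ys[xs==x].max()) for x in range(xs.min()+8,xs.max()-8)]
        F=toplane(f,'wrist',100);p=np.polyfit(F[:,1],F[:,0],1);print('front edge x at y=-158:',np.polyval(p,-158),'yaw',-np.arctan(p[0]),'resid',np.std(F[:,0]-np.polyval(p,F[:,1])))
    o=[]
    for n in MODEL:
        for cc,p in pin(n,'wrist'):
            if cc>.5 and np.linalg.norm(p[:2]-[499,-160])<220: o.append((n,p));print(n,cc,p)
E
python3 b.py
```

```text
497.1656494140625 -159.6422119140625 184.67555236816406 72.12176513671875 85.99288177490234
roller [423 167  21  17 289] [[ 411.37622315 -318.05228694  105.        ]]
front edge x at y=-158: 462.50427661716606 yaw -0.06936194420556553 resid 0.2532958285472231
carrier_mid 0.85 [ 496.4 -152.3   98.5]
pocket0 0.82 [ 502.8 -136.9   99.3]
pocket0 0.78 [ 498.2 -183.    96.1]
pocket0 0.58 [504.7 -93.2  99.8]
pocket0 0.55 [ 493.7 -223.6   98.6]
hood_hinge 0.79 [ 535.  -161.2   97.2]
crank_handle 0.71 [ 413.3 -317.1  102.7]
497.0504150390625 -159.70700073242188 185.24859619140625 70.86641693115234 85.92882537841797
roller [416 167  21  17 287] [[ 411.47987515 -317.86829875  105.        ]]
front edge x at y=-158: 462.62780478811055 yaw -0.06430717665712828 resid 0.5742909892123244
carrier_mid 0.78 [ 497.5 -157.8   98.4]
pocket0 0.9 [ 494.5 -223.6   99.3]
pocket0 0.9 [503.5 -94.5  99.8]
pocket0 0.7 [ 497.3 -182.1   97.9]
hood_hinge 0.57 [ 534.8 -160.5   99.6]
crank_handle 0.75 [ 410.4 -321.5   99. ]
```

```bash
cat >> h.py <<'E'
MX=np.array([497.6,-159.3]);PSI=-.068
ex=np.array([np.cos(PSI),np.sin(PSI)]);ey=np.array([-np.sin(PSI),np.cos(PSI)])
def W(x,y,z): return np.r_[MX+x*ex+y*ey,z]
def F(): return robot.observe()['contact_force'].round(1)
def line(p,f=150,a=None): robot.servo_line(p,feed=f) if a is None else robot.servo_line(p,feed=f,rotation=best(p,a))
def findjar(near,z=230):
    "look from above, mean of pinpoints near the expected spot"
    go([near[0]-75,near[1],z],PSI);robot.hold(.2);r=[]
    for k in range(2):
        snap('wrist');r+=[p for c,p in pin('jar0','wrist') if c>.3 and abs(p[2])<25]
    return r
def pick(p):
    grip(.75);go([p[0],p[1],120],PSI+np.pi/2);line([p[0],p[1],26],150)
    grip(0.,5);grip(.75)           # centre it along the bench's y
    line([p[0],p[1],75],200);line([p[0],p[1],75.5],60,PSI) 
    line([p[0],p[1],25],150);grip(0.,25)
    print('grip',robot.observe()['grip_width']*92,robot.observe()['grip_force'])
    line([p[0],p[1],200],200)
def place(y):
    go(W(0,y,200),PSI);line(W(0,y,135),200)
    line(W(0,y,104),60);s=robot.observe();print('at',s['tcp_pos'].round(1),s['contact_force'].round(1))
E
cat > c.py <<'E'
from h import *
import sys
i=int(sys.argv[1]);near=[(593,156),(597,308),(443,319.5)][i]
r=findjar(near);print(np.array(r))
d=[p for p in r if np.linalg.norm(p[:2]-near)<60]
p=np.mean(d,0);print(p,robot.observe()['t'])
pick(p);place((-22,22,66)[i]);snap('wrist',f'pl{i}.png');print(robot.observe()['t'])
E
python3 c.py 0
```

```text
[[5.957e+02 3.061e+02 9.000e-01]
 [4.414e+02 3.193e+02 4.900e+00]
 [5.914e+02 1.567e+02 3.000e+00]
 [5.902e+02 1.586e+02 3.000e-01]
 [4.447e+02 3.190e+02 4.000e+00]
 [5.951e+02 3.057e+02 3.200e+00]]
[590.8  157.65   1.65] 12.1083
grip 33.438648314759895 25.000567138195038
at [ 496.  -181.2  103.6] [ 0.4 -0.4 -0.8]
22.6417
```

```bash
python3 - <<'E'
from h import *
grip(.68);line(W(0,-22,190),200)
go([425,-160,340],PSI+np.pi/2);robot.hold(.2);im=snap('wrist')
print(F(),[ (c,p) for c,p in pin('jar0','wrist')])
cv2.imwrite('pics/chk0.png',cv2.resize(im[40:200,200:480],(800,457))[:,:,::-1])
E
```

```text
[-0.7  0.1 -0.4] [(0.95, array([ 494.9, -183.3,   78.6])), (0.82, array([ 5.937e+02,  3.063e+02, -1.000e-01])), (0.62, array([441.6, 319.4,   2.3]))]
```

View pics/chk0.png

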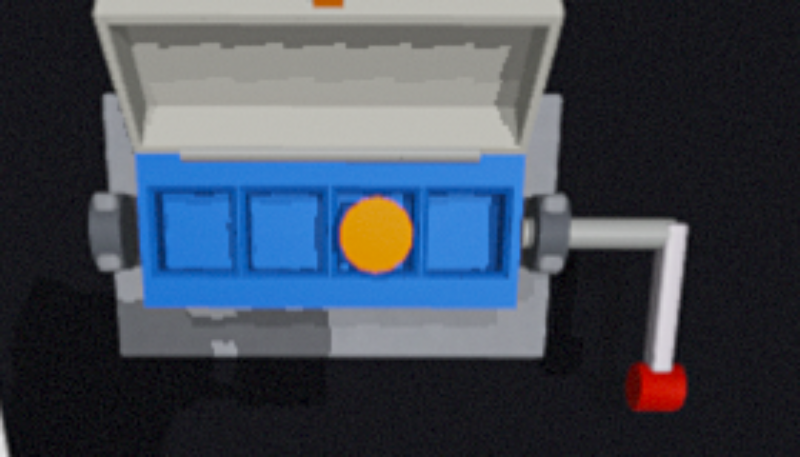

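The jar is seated in its pocket at crop px (376,235), with its underside at about z = 78.6 mm. I'll place the other two.

```bash
cat > d.py <<'E'
from h import *
for near,y in (((597,308),22),((443,319.5),66)):
    r=findjar(near);p=np.mean([p for p in r if np.linalg.norm(p[:2]-near)<60 and p[2]<30],0);print(len(r),p)
    pick(p)
    if robot.observe()['grip_width']*92<30: raise SystemExit('missed')
    place(y);grip(.68);print(F());line(W(0,y,190),200)
go([425,-160,340],PSI+np.pi/2);robot.hold(.2);im=snap('wrist')
print(pin('jar0','wrist'),robot.observe()['t']);snap('top');print(pin('jar0','top'))
cv2.imwrite('pics/chk1.png',cv2.resize(im[40:200,200:480],(800,457))[:,:,::-1])
cv2.imwrite('pics/chk1f.png',im[:,:,::-1])
E
python3 d.py
```

```text
4 [596.1 308.9   1.8]
grip 33.38557568236061 25.000439286231995
at [ 499.  -137.3  103.7] [-0.1 -0.8 -0.4]
[ 0.8 -0.   0.6]
2 [442.55 320.3    1.  ]
grip 33.26387513034008 25.00049203634262
at [501.9 -93.3 103.6] [ 0.   0.  -0.5]
[-0.   0.8  0.3]
[(0.76, array([500.7, -94.6,  80.9])), (0.61, array([ 499.8, -136.4,   80.4])), (0.6, array([ 494.8, -181.1,   77.8]))] 54.375
[(0.51, array([501.9, -96.3,  76. ]))]
```

```bash
cat > e.py <<'E'
from h import *
a=PSI+np.pi/2;r=96.3;D=12;ph0=np.arctan2(8,96)
obs=[p for c,p in pin('hood_handle','wrist') if c>.4];print(obs,pin('hood_handle','top'))
m=np.mean(obs+[[604,-167.5,166]],0);d=(m[:2]-W(36,0,0)[:2])@ex
phs=np.arctan2(m[2]-100,-d);print('hood',phs-ph0,'r',np.hypot(d,m[2]-100))
H=lambda ph:W(36-r*np.cos(ph),0,100+r*np.sin(ph)-D)
C=lambda th:W(-75*np.cos(th),-165,100+75*np.sin(th)-D)
for f,ts in((H,np.linspace(phs,ph0,8)),(C,np.linspace(0,np.pi,8))):
    print([None if kin.ik(f(t),best(f(t),a)) is None else kin.ik(f(t),best(f(t),a)).round(1)[[0,6]] for t in ts])
p=H(phs);grip(.5);go(p+[0,0,60],a);line(p,100);print(F())
grip(0.,30);s=robot.observe();print('w',s['grip_width']*92,s['grip_force'],F())
for ph in np.linspace(phs,ph0,18)[1:]:
    line(H(ph),100);f=F();print(round(ph-ph0,2),f)
    if np.linalg.norm(f)>45: print('STOP');break
print(robot.observe()['t'])
snap('side','hood.png')
E
python3 e.py
```

```text
[array([ 604.3, -168.1,  169.7])] [(0.97, array([ 602.2, -168.8,  164.8]))]
hood 2.2948999761106212 r 98.12126189387301
[array([ 0.9, -1.9]), array([ 0.9, -1.9]), array([ 0.9, -1.8]), array([ 0.9, -1.8]), array([ 1. , -1.7]), array([ 1. , -1.7]), array([ 0.9, -1.8]), array([ 0.9, -1.8])]
[array([ 1.1, -1.4]), array([ 1.1, -1.4]), array([ 1.1, -1.4]), array([ 1.1, -1.5]), array([ 1.1, -1.5]), array([ 1.1, -1.6]), array([ 1. , -1.6]), array([ 1. , -1.7])]
[-0.4 -0.1 -0.5]
w 21.74486346145493 30.000386238098145 [-0.6 -2.3  1.5]
2.16 [-0.3 -2.9  2. ]
2.02 [-0.9 -5.4  1.7]
1.89 [-0.5 -6.   2.3]
1.75 [-1.7 -5.1  2.3]
1.62 [-1.9 -4.9  2.2]
1.48 [-1.7 -4.8  1.2]
1.35 [-2.4 -5.3  1.3]
1.21 [-2.  -4.5 -1.2]
1.08 [-0.7 -5.1 -3.8]
0.94 [ 0.7 -6.  -4.9]
0.81 [ 1.8 -5.3 -7.9]
0.67 [ 2.4 -6.4 -7.7]
0.54 [ 3.3 -6.9 -6.2]
0.4 [ 2.8 -5.5 -5.4]
0.27 [ 1.7 -6.2 -5.7]
0.13 [ 3.  -5.6 -4.9]
0.0 [ 2.1 -5.5 -3. ]
61.9333
```

View pics/chk1.png

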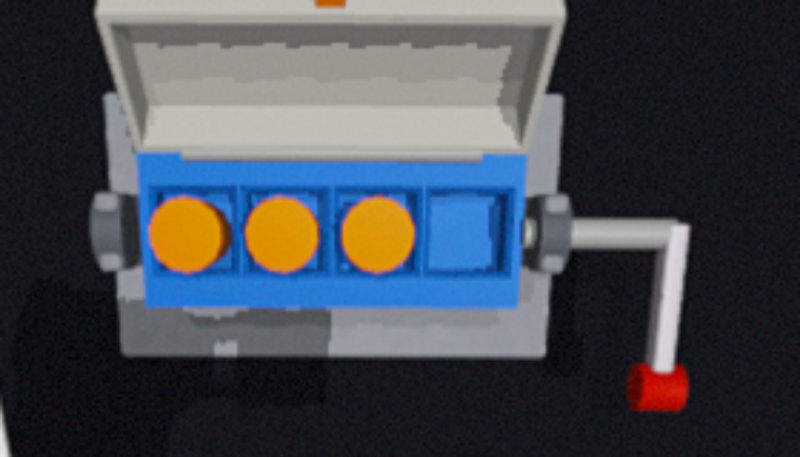

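Three jars are seated at crop px (187,235), (282,235) and (378,235), and the hood followed the arc. I'll press it down to the stop.

```bash
cat > f.py <<'E'
from h import *
p=robot.observe()['tcp_pos'];z0=p[2]
for k in range(8):
    p=p-[0,0,1];line(p,20);robot.hold(.1);f=F();print(round(robot.observe()['tcp_pos'][2]-z0,1),f)
    if f[2]>18:break
robot.hold(.3);grip(.5);print(F())
line(p+[0,0,100],200)
go([425,-160,340],PSI+np.pi/2);robot.hold(.2);im=snap('wrist','shut.png')
print(pin('nut_grip','wrist'),pin('hood_handle','wrist'),robot.observe()['t'])
cv2.imwrite('pics/shutc.png',cv2.resize(im[40:200,200:480],(800,457))[:,:,::-1])
E
python3 f.py
```

```text
-0.4 [-4.3 -3.8 11.9]
-0.6 [-7.8 -3.9 21.1]
[-0.4 -0.1  0.2]
[(0.94, array([ 503.8, -157.6,  147.2]))] [(0.79, array([ 439.3, -153.2,  108.5]))] 65.1583
```

View pics/shutc.png

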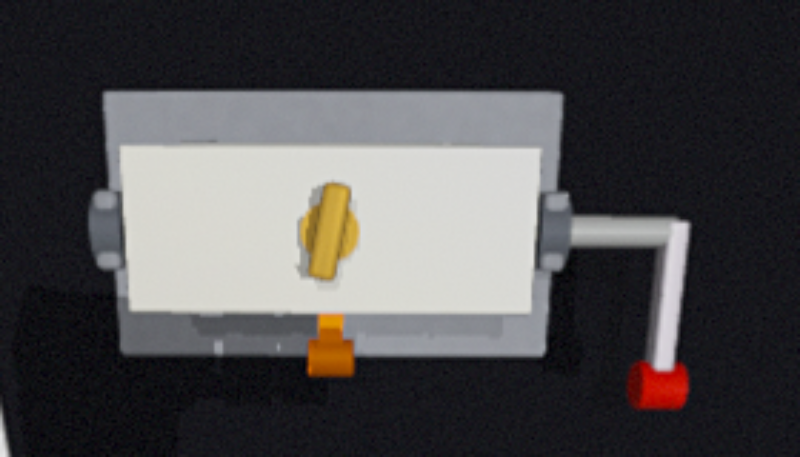

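The hood is shut, with its edges parallel to the plate. The wing nut bar runs from (335,190) to (322,275), about 0.15 rad clockwise already. Next I'll turn it.

```bash
cat > g.py <<'E'
from h import *
b=PSI-.15+np.pi/2;p=W(0,0,137);q0=robot.observe()['joints'];opt=[]
for k in(0,np.pi,-np.pi):
    q=kin.ik(p,rot(b+k));q2=kin.ik(p,rot(b+k-.2))
    if q is None or q2 is None: continue
    s=np.sign(q2[6]-q[6]);end=q[6]+s*1.55;print(k,q[6],s,end)
    if abs(end)<2.85 and abs(q[6])<2.85: opt.append((abs(q-q0).max(),b+k,s))
_,y,s=min(opt)
grip(.45);robot.movep(p+[0,0,60],rot(y));line(p,100);print(F())
grip(0.,30);o=robot.observe();print('w',o['grip_width']*92,o['wrist_torque'].round(2),F())
q=o['joints'].copy()
for k in range(1,17):
    q[6]+=s*.1;robot.goto_joints(q);o=robot.observe();print(round(.1*k,2),o['wrist_torque'].round(2),F())
    if k>10 and abs(o['wrist_torque'][2])>1.2: break
robot.hold(.3);grip(.45);line(robot.observe()['tcp_pos']+[0,0,80],150)
go([425,-160,340],PSI+np.pi/2);robot.hold(.2);im=snap('wrist')
print(robot.observe()['t'])
cv2.imwrite('pics/nut.png',cv2.resize(im[40:200,200:480],(800,457))[:,:,::-1])
E
python3 g.py
```

```text
0 0.7210770016396143 -1.0 -0.8289229983603857
3.141592653589793 -2.0569136089404756 -1.0 -3.6069136089404754
-3.141592653589793 -2.0569136089404747 -1.0 -3.6069136089404745
[ 0.8 -0.6  0.4]
w 11.552621854754465 [-0.35  0.22 -0.03] [-1.8 -2.2  6.6]
0.1 [ 0.14 -0.1  -0.02] [0.  1.2 0.5]
0.2 [ 0.08 -0.05 -0.09] [-0.5 -1.1  0.7]
0.3 [ 0.06 -0.05  0.  ] [-0.7  0.1  0.5]
0.4 [ 0.1  -0.03 -0.09] [0.4 0.4 1.2]
0.5 [ 0.12  0.02 -0.05] [-0.6  0.5  1.3]
0.6 [ 0.14 -0.01 -0.07] [ 0.  -0.1  2.3]
0.7 [ 0.1  -0.04 -0.01] [-0.3 -0.4  1.8]
0.8 [ 0.16 -0.07  0.  ] [0.7 0.6 3.2]
0.9 [ 0.12 -0.09 -0.06] [-0.2  0.7  3. ]
1.0 [ 0.15 -0.11 -0.06] [0.4 0.7 2.6]
1.1 [ 0.16 -0.1  -0.02] [0.  0.6 2.4]
1.2 [ 0.25 -0.24 -0.02] [-0.   1.5  2.2]
1.3 [ 0.27 -0.3  -0.06] [1.7 1.5 3.2]
1.4 [ 0.12 -0.3   0.62] [1.2 1.7 2.6]
1.5 [ 0.17 -0.38  0.86] [0.7 0.4 3. ]
1.6 [ 0.07 -0.4   1.07] [1.4 0.2 3.1]
75.45
```

View pics/nut.png

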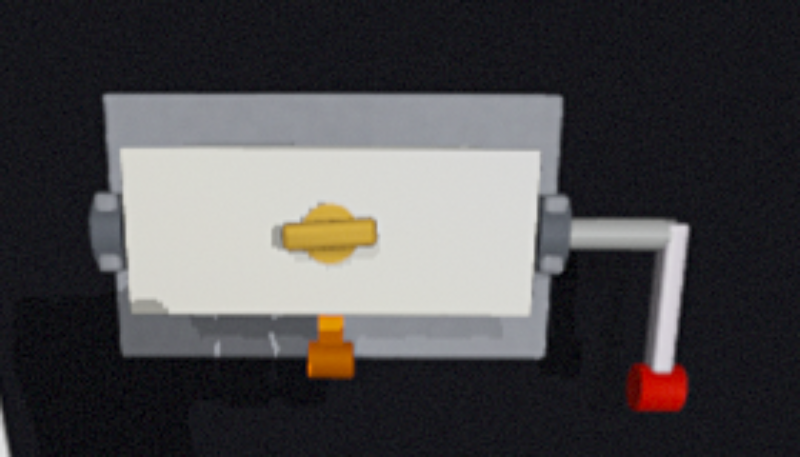

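The nut is locked: the bar now lies across, from (285,236) to (375,230), and the torque rose at the stop. Now the crank.

```bash
cat > k.py <<'E'
from h import *
a=PSI+np.pi/2;D=12
C=lambda th:W(-75*np.cos(th),-165,100+75*np.sin(th)-D)
def press():
    p=robot.observe()['tcp_pos']
    for k in range(8):
        p=p-[0,0,1.5];line(p,20);f=F();print('press',robot.observe()['tcp_pos'].round(1),f)
        if f[2]>20:break
grip(.5);go(C(0)+[0,0,60],a);line(C(0),100);print(F())
grip(0.,40);print('w',robot.observe()['grip_width']*92,F())
def sweep(ths):
    for t in ths:
        line(C(t),110);f=F();print(round(t,2),f)
        if np.linalg.norm(f)>60: raise SystemExit('STOP')
T=np.linspace(0,np.pi,19)
sweep(T[1:]);press();robot.hold(3.3);print(F())
snap('side','upside.png')
sweep(T[::-1][1:]);press();robot.hold(.5)
grip(.5);print(F());line(robot.observe()['tcp_pos']+[0,0,100],150)
go([425,-160,340],a);robot.hold(.3);im=snap('wrist','end.png')
print(pin('crank_handle','wrist'),pin('nut_grip','wrist'),robot.observe()['t'])
E
python3 k.py
```

```text
[-0.3 -0.1  0.4]
w 21.74904893399412 [-0.2 -1.5  0.6]
0.17 [-1.  -1.4  4.5]
0.35 [ 0.1 -3.1  4.5]
0.52 [-1.6 -4.   5.3]
0.7 [-2.7 -5.3  5.7]
0.87 [-2.  -4.1  4.5]
1.05 [-3.7 -4.6  3.5]
1.22 [-6.3 -5.   5.4]
1.4 [-4.2 -5.1  6.1]
1.57 [-3.5 -3.9  5.7]
1.75 [-0.7 -4.7  5.4]
1.92 [ 0.8 -5.7  1.3]
2.09 [ 1.4 -5.5  0.6]
2.27 [ 3.8 -5.8 -2.4]
2.44 [ 3.7 -5.3 -3.1]
2.62 [ 4.3 -5.  -3.1]
2.79 [ 3.3 -5.3 -3.8]
2.97 [ 2.6 -5.8 -4.9]
3.14 [-0.2 -5.1  5. ]
press [ 561.4 -329.9   87.7] [-5.6 -2.2 14.6]
press [ 561.5 -329.9   87.6] [-8.4 -3.3 21.8]
[-9.1 -2.6 21.4]
2.97 [-0.8 -5.3  3.4]
2.79 [-1.  -4.9  4.4]
2.62 [-1.3 -5.   4.8]
2.44 [-2.5 -4.7  4.7]
2.27 [-1.7 -5.7  6.2]
2.09 [-2.  -5.3  5.8]
1.92 [-1.4 -4.6  5.4]
1.75 [-1.3 -5.5  4.9]
1.57 [-1.6 -4.7  5.8]
1.4 [-1.2 -5.   5.4]
1.22 [-1.8 -5.4  4.9]
1.05 [-1.8 -5.7  4.4]
0.87 [-2.3 -5.7  2.9]
0.7 [-1.4 -6.1 -0.5]
0.52 [ 0.6 -6.9 -4.5]
0.35 [ 0.9 -6.9 -5.7]
0.17 [ 0.9 -6.  -6.2]
0.0 [-2.2 -6.1  3.3]
press [ 411.8 -319.4   87.5] [-7.  -2.3 19.1]
press [ 411.9 -319.4   87.3] [-10.4  -1.3  31.6]
[-0.6 -0.1 -0.4]
[(0.72, array([ 411. , -318.9,   98.2]))] [(0.87, array([ 498.2, -156.3,  145.2]))] 95.125
```

View pics/upside.png

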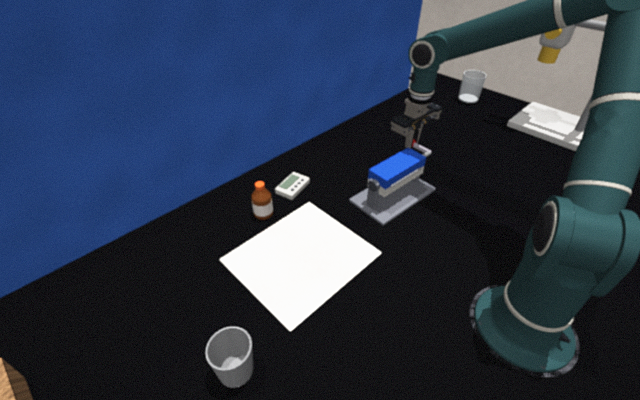

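View pics/end.png

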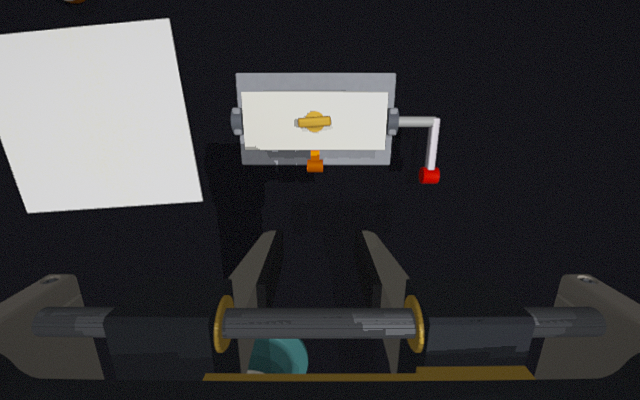

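The side view shows the carrier was fully inverted (blue side up, px (398,165)) and no jars were left on the bench. It is now upright again and shut, with the nut locked across at (313,122).

```bash
python3 -c "
from h import *
print(robot.job_done())"
```

```text
the job is handed in; nothing more can be done
None
```

The job is handed in: all three jars on the bench were seated in pockets, the hood was shut and locked, and the carrier was held upside down at its stop for over 3 s, then brought back upright, still shut and locked; the hand-in returned no verdict.

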